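# Fit a fresh battery in the counter call button and snap its cap on

### The job

Put the loose AA battery into the open bay of the call button's base, lying flat between the two ribs with its plus end (the green one with the small metal nub) towards the red patch with the plus mark, and let go of it. Then fit the dark cap with the orange button over the base and press it straight down until it clicks and sits fully home; keep pressing after the click and finish like that, still bearing down firmly on the cap with the gripper. Leave the card terminal, the stapler and the pin tin where they are.

Things in the scene. Friction and masses are not known exactly. Their poses are not given: they have to be found in the camera images.
- button_base: Fixed lower half of the call button; origin: centre of its underside. Dark flange 95 dia, 6 high, plus screw ears to x=+-61. On it a pale round neck: outer dia 64, inner 58, top at z=24. In the neck a bay: floor at z=8, two ribs 10 high and 21 apart (x=+-10.5) along y; 58 long. Red patch with a plus mark, and flat contact, at +y, coil contact at -y.
- button_cap: Loose dark round cap, open below, 79 dia, 40 high over all, 60 g; origin: centre of its lower edge, z up. Flat top at z=24; on it the orange button to hold it by, 30 dia, z=24 to 40. Lower edge is bell-mouthed: inner dia 75 narrowing to a 66 lip 5 above the edge, so it finds the neck if centred to 4. Fits at any turn.
- battery_mid (a point): Middle of the battery, on its axis: lies 8 above whatever the battery rests on (16 above the base's underside once in the bay). Its y axis lies along the battery and points to the minus end.
- battery_plus (a point): Centre of the battery's plus end, on its axis, 25 from the middle; the green end with the small metal nub (the minus end is the flat yellow one).
- battery: Loose AA battery, green with a yellow minus end, 17 dia, 50 long, 23 g, lying on the counter; it can roll. Long axis is its y, the plus end is at -y. Pinch it across its width.
- neck_tab (a point): One of four sprung snap tabs round the neck (at 45 degrees between x and y; the others every 90), 16 above the base's underside, sticking out 3. A cap laid on rests on the tabs with its edge about 7 above the flange; pushed with about 8 to 12 N it snaps past, the force drops (tabs pull it down), and its edge lands on the flange (cap origin 6 above base origin).
- card_reader: Bystander: black card terminal lying on the counter, 150 x 72 x 24; origin: centre of its underside.
- stapler: Bystander: black and red stapler, 38 x 150 x 52; origin: centre of its underside.
- pin_tin: Bystander: flat tin with a green lid, 60 x 87 x 22; origin: centre of its underside.

How it is judged:
By the outcome, as a careful person would: the job done as asked, in the order asked, and still so for the second after the job is handed in, while the arm keeps its last pose, push and grip.
It also fails if it takes over 54 s, if anything falls off the work surface, if the arm or the gripper's body presses on something with over 40 N, if the wrist force passes 120 N, or if a joint passes its speed limit or range.

### The arm

A 6-joint arm with a two-finger parallel gripper is mounted at the origin on a cart in front of the work surface, level with it; the furniture and walls round the work are solid. World frame = base frame: x ahead of the robot, y to its left, z up, the work surface at z = 0. Lengths are in mm, angles in rad, forces in N, time in s.
With the tool pointing down it reaches from about 400 to 925 mm from the base axis. Payload 12.5 kg.
Tool frame: the origin (TCP) lies between the finger pads; the fingertips stand 19 mm ahead of it and the grasp point (between the pads) is the TCP (env.nose_length is the distance from the TCP to the fingertips, in mm); z points along the fingers, y is the line along which they close (so a half turn about z gives the same grasp; the last joint's range is limited). The gripper opens to 95 mm and grips with 3 to 60 N. Pads are 20 mm wide; open, the fingers measure 119 mm over their backs; the gripper's body (75 mm by 180 mm) begins 59 mm behind the grasp point.
Start: joints at [-1.267, 0.491, 1.559, -0, 1.092, -0.106], TCP at [249.04, -573.257, 233.661] pointing down, gripper open.
Joint ranges: [-3.1, 3.1], [-0.84, 2.19], [0.05, 2.79], [-1.13, 4.28], [0.06, 2.93], [-2.69, 2.69]. Speed limits (rad/s): [2.22, 2.22, 2.79, 3.14, 3.14, 3.14].

### API

Orientations are given as [roll, pitch, yaw] about the fixed x, y, z axes, in that order (R = Rz(yaw) Ry(pitch) Rx(roll)).
In Python, from cell import env gives the robot as it stands. The module is installed in compiled form; this text tells all that it offers.
- The arm moves only by the tool drive_tool, never from a script. Its argument "rows" is a list that holds one entry, the list of rows, each a list of 7 numbers: the shift along the tool's x, y, z scaled (see below), then the turn, a rotation vector about the tool's x, y, z scaled (see below), then the opening, from 0 (shut) to 1 (fully open). In form: [[[tx, ty, tz, ax, ay, az, jaw], ...]]. A call has 1 to 5 rows; each row shifts and turns the commanded pose from where the row before left it, along the tool's axes as they then stand; what a row does not reach is not made up. The controller multiplies each number of a shift by 250 mm and each number of a turn by 180 degrees. A row lasts 1/8 s, in which the tool goes at most 62.5 mm and 10.7 degrees, less where a joint would pass 70% of its speed; a pose out of reach is approached as far as the arm can. A call with a number of a shift or a turn outside -1 to 1 is refused whole. A call with a gripper value outside its range is refused whole. The fingers move at their own pace and stop on an object; the grip force is fixed at half the most. Time passes only in rows, so rows that do not move let the fingers close. It gives the time, the measured TCP pose, the force, the opening and the grip force at its end, in the units of the state.
- env.state(): the state, without advancing time (a new reading comes with each control period).
- env.read_camera(name): name is "scene" or "top"; returns a dict with "color" (400x640x3 uint8, blue, green, red), "camera_matrix" (3x3 intrinsics, pixels), "pose" (4x4, takes a point from camera to world coordinates). Camera axes: x right, y up, looking along -z (the intrinsics and any distortion apply to the point x, -y, -z); pixel columns grow to the right and rows downward; lengths in mm; the calibration is good to about 2 mm. A picture is of the moment at which its call begins. There is no depth.
- env.job_done(): hands the job in; it is judged then, once.
Trained networks look in a picture, given as the dict that the camera call returned (one of the last four; its "shot" number tells which), for a name from the list of things; names that differ only in an ending like _2 or _b are one class to them, and where a whole thing is asked for, a point or a joint stands for the part that bears it (a point fixed in the world has none). Each returns a list of dicts, best first, with "score" (0 to 1); they miss things now and then, are a little off and sometimes report something else, mostly with a low value. They report only what shows in the picture. A call takes as long as a camera call.
- env.search_frame(name, picture): "at" ([x, y, z] in mm, in the coordinates of the camera as it stood for that picture, good to about 4 mm: the middle of the surface that is visible of it).
- env.place_of(name, picture): "at" ([x, y, z] in mm, in the coordinates of the camera as it stood for that picture, good to about 4 mm: a listed point, or the origin of a listed thing).
The state is a dict: "t": time; "joints": joint angles; "qvel": joint speeds; "tau": joint torques, N m; "eef_pos": TCP position; "tcp_rot": TCP orientation; "ft_force": force on the tool from outside, world axes, zero at the start; "moment": the same for the moment, N m; "opening": opening from 0.0 (shut) to 1.0 (fully open); "grip_force": force on a finger pad.
Only numpy, scipy, OpenCV 4.12 (cv2) and the standard library are available. Lean on these libraries where they do the work, as an engineer would, in place of code of your own. Each camera call takes 0.05 s, during which the arm holds its last target. There are 200 camera calls.

## Working session

There is one attempt and no reset: what is moved stays moved. The work goes in short steps, Python scripts to look and compute and a tool call to move; the robot and the scene stay as the last step left them, time stands still between calls to the robot, and variables do not carry over. Pictures are saved under pics/ and viewed, at most 10 in all, crops included, and the job is handed in when it is done.

Besides the shell and the picture viewer there is one more tool, called by a JSON object that holds its "fn" and its "kwargs", one argument or row to a line. drive_tool: Moves the arm, as the interface text tells. Its arguments: {"type":"object","properties":{"rows":{"type":"array","items":{"type":"array","items":{"type":"array","items":{"type":"number","minimum":-1,"maximum":1}}}}},"required":["rows"]}

```bash
mkdir -p pics; cat > h.py <<'E'
import numpy as np, cv2
from cell import env
from scipy.spatial.transform import Rotation as R
def w(p,a): return (p["pose"]@np.r_[a,1])[:3]
def px(p,X):
    c=np.linalg.inv(p["pose"])@np.r_[X,1]; v=p["camera_matrix"]@np.array([c[0],-c[1],-c[2]]); return v[:2]/v[2]
def ray(p,u,v):
    d=np.linalg.inv(p["camera_matrix"])@np.array([u,v,1.]); d=p["pose"][:3,:3]@np.array([d[0],-d[1],-d[2]])
    return p["pose"][:3,3],d/np.linalg.norm(d)
def onz(p,u,v,z):
    o,d=ray(p,u,v); return o+d*(z-o[2])/d[2]
E
python3 - <<'E'
from h import *
np.set_printoptions(precision=1,suppress=True)
s=env.state(); print(s)
for c in("scene","top"):
    p=env.read_camera(c); cv2.imwrite(f"pics/{c}1.png",p["color"]); print(c,p["pose"],p["camera_matrix"], [k for k in p])
    for n in["button_base","button_cap","battery","battery_mid","battery_plus","neck_tab","card_reader","stapler","pin_tin"]:
        for r in env.place_of(n,p)[:4 if n=="neck_tab" else 2]: X=w(p,r["at"]); print(n,round(r["score"],2),X,px(p,X))
E
```

```text
{'t': 0.0, 'joints': array([-1.3,  0.5,  1.6,  0. ,  1.1, -0.1]), 'qvel': array([ 0., -0., -0.,  0., -0., -0.]), 'tau': array([ -0. , -61.3, -25.8,   0.1,   0. ,  -0. ]), 'eef_pos': array([ 249. , -573. ,  233.1]), 'tcp_rot': array([-3.1, -0. ,  0.4]), 'ft_force': array([ 0.2, -0.3, -0.3]), 'moment': array([-0. ,  0.1, -0. ]), 'grip_force': 0.0, 'opening': 0.9994668806148481}
scene [[ -0.7   0.5  -0.5 -55.4]
 [ -0.7  -0.5   0.5 558.7]
 [ -0.    0.7   0.7 920.1]
 [  0.    0.    0.    1. ]] [[428.6   0.  318.1]
 [  0.  428.6 195.6]
 [  0.    0.    1. ]] ['color', 'camera_matrix', 'pose', 'shot']
button_base 0.77 [603.2  -1.9   2.2] [308.2 224.5]
button_cap 0.96 [ 465.6 -182.7    4.4] [384.5 217.8]
battery 0.45 [ 650.6 -157.5    2.4] [334.6 191.9]
battery_mid 0.74 [430.4 215.7  -1.1] [289.7 306.7]
battery_mid 0.46 [ 652.7 -159.    14. ] [334.5 188.6]
battery_plus 0.54 [ 653.2 -157.7    2.1] [334.1 191.5]
battery_plus 0.41 [ 664.5 -135.8   11.6] [326.6 190.8]
neck_tab 0.82 [636.8  18.2  16.5] [295.3 218.6]
card_reader 0.88 [430.4 213.6   1.3] [290.3 305.7]
stapler 0.57 [ 502.2 -366.5    1. ] [413.  184.4]
pin_tin 0.73 [ 789.9 -128.5    1.3] [298.9 175.8]
top [[ -0.    1.   -0.  570.1]
 [ -1.   -0.   -0.  -67.5]
 [ -0.    0.    1.  970.1]
 [  0.    0.    0.    1. ]] [[366.3   0.  324.8]
 [  0.  366.3 200.9]
 [  0.    0.    1. ]] ['color', 'camera_matrix', 'pose', 'shot']
button_base 0.59 [599.9  -0.1   4.2] [301.1 201.8]
button_cap 0.85 [ 461.3 -181.8    0.1] [371.2 252.9]
battery 0.45 [ 646.7 -159.6    5.1] [361.2 182.7]
battery_mid 0.42 [ 650.5 -157.1   11.3] [360.4 181.1]
battery_plus 0.69 [ 661.2 -133.8    8.3] [351.3 177.3]
neck_tab 0.55 [633.6  10.8  15.9] [296.4 188.9]
neck_tab 0.32 [ 461.6 -179.7    3.6] [370.6 252.9]
card_reader 0.91 [429.3 216.7   0.8] [220.4 268.4]
stapler 0.64 [ 495.4 -366.4    3.2] [441.3 238.4]
pin_tin 0.65 [ 782.5 -126.1   -0.1] [347.1 132.3]
```

```bash
python3 - <<'E'
import cv2
a=cv2.imread("pics/top1.png")[150:280,260:420]; cv2.imwrite("pics/top1c.png",cv2.resize(a,None,fx=4.5,fy=4.5,interpolation=cv2.INTER_CUBIC))
a=cv2.imread("pics/scene1.png")[150:270,250:410]; cv2.imwrite("pics/scene1c.png",cv2.resize(a,None,fx=5,fy=5,interpolation=cv2.INTER_CUBIC))
E
```

```text
(no output)
```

View pics/top1c.png

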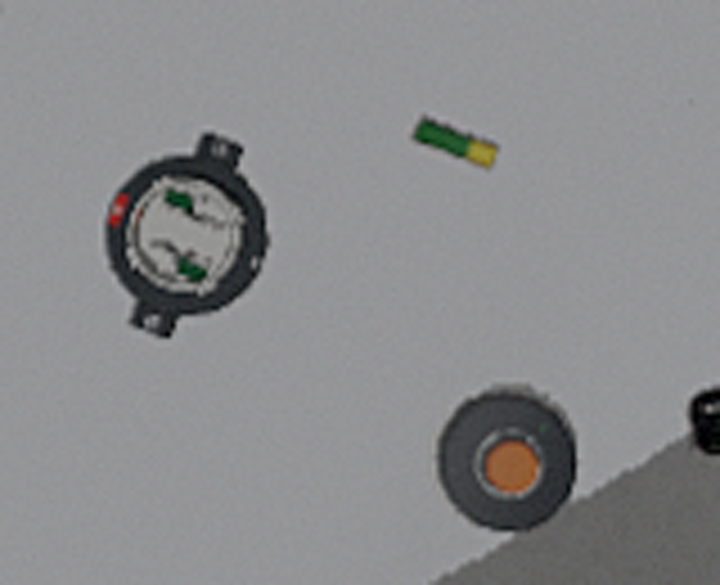

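View pics/scene1c.png

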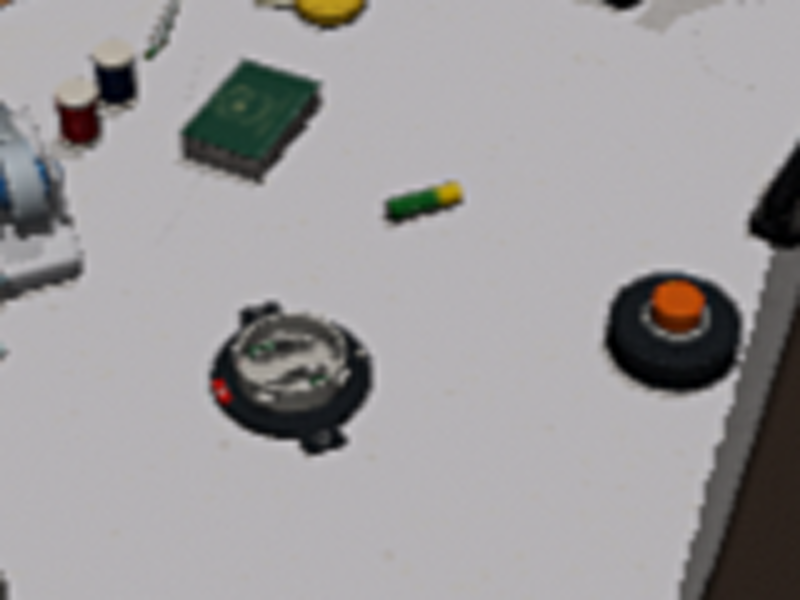

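View pics/scene1.png

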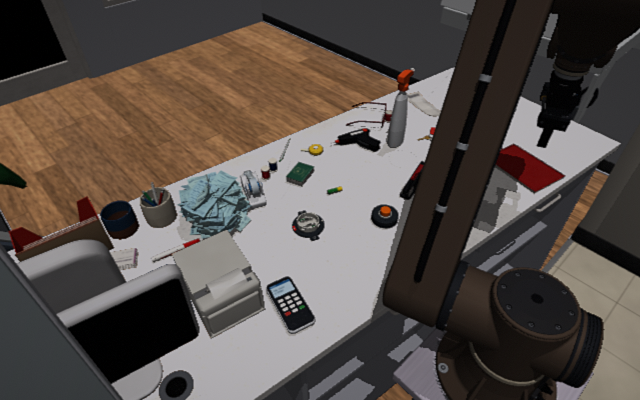

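The top crop shows the base at about (301,202), its red patch to the left at (286,197), the battery at (361,182) with its green plus end left, and the cap at (373,252). In the scene view they sit at (308,224), (335,190) and (385,212). Next step: colour segmentation and triangulation.

```bash
cat >> h.py <<'E'
def tri(p,a,q,b):
    (o1,d1),(o2,d2)=ray(p,*a),ray(q,*b); s,t=np.linalg.lstsq(np.c_[d1,-d2],o2-o1,rcond=None)[0]
    return (o1+s*d1+o2+t*d2)/2, np.linalg.norm(o1+s*d1-o2-t*d2)
def seg(p,name,box):
    x0,y0,x1,y1=box; c=cv2.resize(p["color"][y0:y1,x0:x1],None,fx=4,fy=4,interpolation=cv2.INTER_CUBIC)
    h,s,v=cv2.split(cv2.cvtColor(c,cv2.COLOR_BGR2HSV))
    m={"bat":(s>110)&(h>18)&(h<90),"green":(s>110)&(h>40)&(h<90),"yellow":(s>110)&(h>18)&(h<=40),"orange":(s>130)&(h>4)&(h<18),"red":(s>120)&((h<=6)|(h>172)),"dark":(v<100)}[name].astype(np.uint8)
    n,l,st,ct=cv2.connectedComponentsWithStats(m)
    i=1+np.argmax(st[1:,4]); cs,_=cv2.findContours((l==i).astype(np.uint8),cv2.RETR_EXTERNAL,cv2.CHAIN_APPROX_NONE)
    k=max(cs,key=len); f=np.zeros_like(m); cv2.drawContours(f,[k],-1,1,-1); ys,xs=np.nonzero(f)
    P=(np.c_[xs,ys]+.5)/4-.5+[x0,y0]; return P.mean(0),P
E
python3 - <<'E'
from h import *
np.set_printoptions(precision=1,suppress=True)
t=env.read_camera("top"); s=env.read_camera("scene")
B={"bat":((345,170,380,192),(322,180,348,200)),"green":((345,170,380,192),(322,180,348,200)),"yellow":((345,170,380,192),(322,180,348,200)),"orange":((355,240,390,268),(372,200,400,222)),"red":((280,188,294,206),(288,220,300,236)),"dark":((275,170,328,232),(285,205,330,245))}
for n,(b1,b2) in B.items():
    a,P=seg(t,n,b1); c,Q=seg(s,n,b2); X,e=tri(t,a,s,c); print(n,a,c,len(P),len(Q),X,"gap",e)
    for p,q in((t,P),(s,Q)):
        z={"bat":8.5,"green":8.5,"yellow":8.5,"orange":40,"red":6,"dark":5}[n]
        W=np.array([onz(p,*u,z) for u in q])[:,:2]; ev,V=np.linalg.eigh(np.cov(W.T)); d=V[:,1]
        print("   plane",W.mean(0),"axis deg",np.degrees(np.arctan2(d[1],d[0])),"len",np.ptp(W@d),np.ptp(W@V[:,0]))
# cap outline
a,P=seg(t,"dark",(350,225,392,270)); print("cap",a,onz(t,*a,24),len(P)); 
r,(cx,cy)=None,(0,0)
E
```

```text
bat [361.2 181.5] [334.9 189.7] 1181 825 [ 649.8 -158.6   11.7] gap 1.1826519853864048
   plane [ 649.6 -159.4] axis deg 67.79224855425024 len 46.63993492685344 12.492778101898011
   plane [ 652.7 -160.8] axis deg 70.90064792441053 len 50.41341528449359 18.995214902878615
green [358.1 180.4] [332.3 190.4] 751 510 [ 653.2 -150.6   11.3] gap 1.6725236798529106
   plane [ 652.8 -151.5] axis deg 67.53063822444442 len 30.887209813339908 11.742063743174526
   plane [ 656.  -152.3] axis deg 72.33010955647053 len 34.416036455357634 17.075769569109184
yellow [366.5 183.5] [339.2 188.5] 430 315 [ 644.2 -172.3   12. ] gap 1.3163913724592946
   plane [ 644.  -173.1] axis deg 68.16770290429628 len 15.737179087598534 12.495845175613795
   plane [ 647.4 -174.6] axis deg 121.65664312232403 len 24.402323238202825 18.071362525114807
orange [373.2 253.1] [385.1 210.5] 1584 1509 [ 465.4 -182.    35.7] gap 2.042345283915795
   plane [ 465.2 -182.2] axis deg 107.18577809954503 len 29.185986681431928 28.032275426498302
   plane [ 463.6 -177.6] axis deg 125.49584909106272 len 44.150966015804556 32.25391353927262
red [286.8 194.1] [294.1 227.8] 130 269 [621.1  37.4   3.2] gap 0.17557652391299491
   plane [621.1  37.2] axis deg 166.80073372408162 len 9.305720661814007 7.100293736307265
   plane [619.  39.] axis deg 154.9916788938723 len 24.673660242451888 9.828881443920466
dark [301.3 202. ] [308.  225.3] 17547 10588 [600.2   0.3   2.8] gap 1.9841571297961482
   plane [599.5  -0.6] axis deg 157.00755193409975 len 122.29004796338188 94.38743807699814
   plane [599.8   2. ] axis deg 156.15505521341123 len 124.67465667101396 95.43417809550138
cap [372.6 252.1] [ 465.9 -182.5   24. ] 12726
```

{"fn": "drive_tool", "kwargs": {
  "rows": [
    [[0, 0, 0, 0, 0, -0.05, 0.4], [0, 0, 0, 0, 0, -0.05, 0.4], [0, 0, 0, 0, 0, -0.05, 0.4], [0, 0, 0, 0, 0, -0.05, 0.4], [0, 0, 0, 0, 0, -0.05, 0.4]]
  ]
}}

```text
t: 1.72
eef_pos: [249.0, -573.2, 233.7]
tcp_rot: [3.142, 0.0, 1.2]
ft_force: [-0.4, 0.1, -0.5]
opening: 0.533
grip_force: 0.0
```

```bash
cat >> h.py <<'E'
def go(x,y,z,yaw):
    s=env.state(); M=R.from_euler("xyz",s["tcp_rot"]); T=R.from_euler("xyz",[np.pi,0,np.radians(yaw)])
    rv=(M.inv()*T).as_rotvec(); sh=M.inv().apply(np.array([x,y,z])-s["eef_pos"])
    print("t %.2f"%s["t"],"pos",s["eef_pos"].round(1),"rot",np.degrees(s["tcp_rot"]).round(1),"F",s["ft_force"].round(1),"open %.3f grip %.1f"%(s["opening"],s["grip_force"]))
    print("shift/250",(sh/250).round(4),"mm",sh.round(1),"rot/pi",(rv/np.pi).round(4))
E
python3 - <<'E'
from h import *
go(650,-159,220,68)
p=env.read_camera("scene"); print(onz(p,395,145,0),onz(p,404,75,200))
print(env.state()["joints"].round(2))
E
```

```text
t 1.73 pos [ 249.  -573.2  233.7] rot [180.    0.   68.8] F [-0.4  0.1 -0.5] open 0.533 grip 0.0
shift/250 [2.1252 0.8951 0.0546] mm [531.3 223.8  13.7] rot/pi [0.     0.     0.0043]
[ 6.80418963e+02 -4.92542652e+02 -1.13686838e-13] [ 764.52329861 -609.52438937  200.        ]
[-1.27  0.49  1.56 -0.    1.09 -0.9 ]
```

{"fn": "drive_tool", "kwargs": {
  "rows": [
    [[0.2, 0.084, 0, 0, 0, 0, 0.4], [0.2, 0.084, 0, 0, 0, 0, 0.4], [0.2, 0.084, 0, 0, 0, 0, 0.4], [0.2, 0.084, 0, 0, 0, 0, 0.4], [0.2, 0.084, 0, 0, 0, 0, 0.4]]
  ]
}}

```text
t: 2.4
eef_pos: [439.5, -377.9, 233.8]
tcp_rot: [3.141, 0.0, 1.192]
ft_force: [0.7, -1.0, -0.3]
opening: 0.398
grip_force: 0.0
```

{"fn": "drive_tool", "kwargs": {
  "rows": [
    [[0.2, 0.085, 0, 0, 0, 0, 0.4], [0.2, 0.085, 0, 0, 0, 0, 0.4], [0.2, 0.085, 0, 0, 0, 0, 0.4], [0.2, 0.085, 0, 0, 0, 0, 0.4], [0.2, 0.085, 0, 0, 0, 0, 0.4]]
  ]
}}

```text
t: 3.02
eef_pos: [630.2, -184.2, 233.8]
tcp_rot: [3.141, 0.0, 1.192]
ft_force: [0.6, -0.5, -0.4]
opening: 0.402
grip_force: 0.0
```

```bash
python3 - <<'E'
from h import *
go(650,-159,60,68)
E
```

```text
t 3.02 pos [ 630.2 -184.2  233.8] rot [180.    0.   68.3] F [ 0.6 -0.5 -0.4] open 0.402 grip 0.0
shift/250 [0.123  0.0363 0.695 ] mm [ 30.7   9.1 173.8] rot/pi [0.0001 0.     0.0018]
```

{"fn": "drive_tool", "kwargs": {
  "rows": [
    [[0.1, 0.03, 0.1, 0, 0, 0, 0.4], [0, 0, 0.18, 0, 0, 0, 0.4], [0, 0, 0.18, 0, 0, 0, 0.4], [0, 0, 0.15, 0, 0, 0, 0.4], [0, 0, 0.05, 0, 0, 0, 0.4]]
  ]
}}

```text
t: 3.65
eef_pos: [644.4, -164.8, 66.5]
tcp_rot: [-3.138, 0.0, 1.193]
ft_force: [0.3, -0.2, -0.0]
opening: 0.401
grip_force: 0.0
```

{"fn": "drive_tool", "kwargs": {
  "rows": [
    [[0, 0, 0, 0, 0, 0, 0.4]]
  ]
}}

```text
t: 3.78
eef_pos: [645.2, -165.2, 68.6]
tcp_rot: [-3.141, 0.0, 1.194]
ft_force: [0.5, 0.6, 1.1]
opening: 0.4
grip_force: 0.0
```

```bash
python3 - <<'E'
from h import *
go(650,-159,23.5,68)
for n,b in(("top",(330,160,400,205)),("scene",(315,155,365,205))):
    p=env.read_camera(n); x0,y0,x1,y1=b; cv2.imwrite(f"pics/{n}2.png",p["color"])
    print(px(p,env.state()["eef_pos"]+[0,0,-19]))
    globals()[n]=cv2.resize(p["color"][y0:y1,x0:x1],(400,int(400*(y1-y0)/(x1-x0))),interpolation=cv2.INTER_CUBIC)
H=max(top.shape[0],scene.shape[0]); c=np.zeros((H,800,3),np.uint8); c[:top.shape[0],:400]=top; c[:scene.shape[0],400:]=scene; cv2.imwrite("pics/c2.png",c)
E
```

```text
t 3.77 pos [ 645.2 -165.2   68.6] rot [-180.     0.    68.4] F [0.5 0.6 1.1] open 0.400 grip 0.0
shift/250 [0.03   0.0088 0.1805] mm [ 7.5  2.2 45.1] rot/pi [-0.0001  0.      0.0023]
[365.14818387 181.59778628]
[337.7293217  179.83797343]
```

View pics/c2.png

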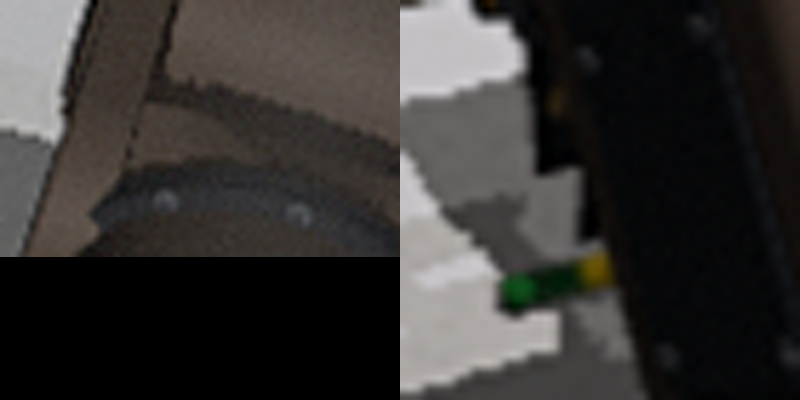

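The top view is blocked by the arm. The scene view shows one finger above the battery, which lies undisturbed at about (335,190). Descending.

{"fn": "drive_tool", "kwargs": {
  "rows": [
    [[0.03, 0.009, 0.05, 0, 0, 0, 0.4], [0, 0, 0.05, 0, 0, 0, 0.4], [0, 0, 0.05, 0, 0, 0, 0.4], [0, 0, 0.03, 0, 0, 0, 0.4], [0, 0, 0, 0, 0, 0, 0.4]]
  ]
}}

```text
t: 4.5
eef_pos: [649.7, -159.0, 22.8]
tcp_rot: [-3.14, 0.0, 1.195]
ft_force: [0.3, 0.8, -0.9]
opening: 0.403
grip_force: 0.0
```

{"fn": "drive_tool", "kwargs": {
  "rows": [
    [[0, 0, 0, 0, 0, 0, 0.15], [0, 0, 0, 0, 0, 0, 0.1], [0, 0, 0, 0, 0, 0, 0.1], [0, 0, 0, 0, 0, 0, 0.1], [0, 0, 0, 0, 0, 0, 0.1]]
  ]
}}

```text
t: 5.12
eef_pos: [650.2, -159.0, 24.0]
tcp_rot: [3.141, 0.0, 1.195]
ft_force: [-0.9, 0.0, 3.1]
opening: 0.168
grip_force: 30.0
```

{"fn": "drive_tool", "kwargs": {
  "rows": [
    [[0, 0, -0.05, 0, 0, 0, 0.1], [0, 0, -0.1, 0, 0, 0, 0.1], [0, 0, -0.1, 0, 0, 0, 0.1], [0, 0, -0.1, 0, 0, 0, 0.1], [0, 0, 0, 0, 0, 0, 0.1]]
  ]
}}

```text
t: 5.75
eef_pos: [650.7, -159.2, 113.5]
tcp_rot: [3.138, -0.0, 1.195]
ft_force: [0.3, 0.9, 0.2]
opening: 0.167
grip_force: 30.0
```

```bash
python3 - <<'E'
from h import *
go(600,0,110,67)
E
```

```text
t 5.75 pos [ 650.7 -159.2  113.5] rot [179.8  -0.   68.5] F [0.3 0.9 0.2] open 0.167 grip 30.0
shift/250 [ 0.5179 -0.4224  0.0124] mm [ 129.5 -105.6    3.1] rot/pi [ 0.0012 -0.      0.0082]
```

{"fn": "drive_tool", "kwargs": {
  "rows": [
    [[0.1, -0.084, 0, 0, 0, 0.004, 0.1], [0.105, -0.085, 0, 0, 0, 0.004, 0.1], [0.105, -0.085, 0, 0, 0, 0, 0.1], [0.104, -0.084, 0, 0, 0, 0, 0.1], [0.104, -0.084, 0, 0, 0, 0, 0.1]]
  ]
}}

```text
t: 6.38
eef_pos: [601.4, 2.1, 110.3]
tcp_rot: [-3.14, 0.0, 1.17]
ft_force: [-0.0, -0.8, -0.1]
opening: 0.167
grip_force: 30.0
```

{"fn": "drive_tool", "kwargs": {
  "rows": [
    [[0, 0, 0, 0, 0, 0, 0.1]]
  ]
}}

```text
t: 6.5
eef_pos: [601.2, 2.9, 110.4]
tcp_rot: [-3.14, 0.0, 1.173]
ft_force: [0.2, -0.3, -0.0]
opening: 0.173
grip_force: 30.0
```

```bash
python3 - <<'E'
from h import *
go(600,0,110,67)
p=env.read_camera("scene"); q=env.read_camera("top")
s=env.state(); M=R.from_euler("xyz",s["tcp_rot"]); print("exp bat mid",px(p,s["eef_pos"]+M.apply([0,0,14])),"plus",px(p,s["eef_pos"]+M.apply([25,0,14])))
for n in("battery_mid","battery_plus","button_base"):
    for v,im in(("s",p),("t",q)):
        for r in env.place_of(n,im)[:2]: X=w(im,r["at"]); print(v,n,round(r["score"],2),X.round(1),px(im,X).round(1), (M.inv().apply(X-s["eef_pos"])).round(1))
c=cv2.resize(p["color"][140:260,240:400],None,fx=5,fy=5,interpolation=cv2.INTER_CUBIC); cv2.imwrite("pics/c3.png",c)
E
```

```text
t 6.50 pos [601.2   2.9 110.4] rot [-179.9    0.    67.2] F [ 0.2 -0.3 -0. ] open 0.173 grip 30.0
shift/250 [-0.0127  0.0001  0.0018] mm [-3.2  0.   0.4] rot/pi [-0.0005  0.0001  0.001 ]
exp bat mid [306.78907793 201.93205357] plus [298.24498123 204.15158363]
s battery_mid 0.48 [607.    3.3  98.7] [305.  200.9] [ 4.   3.6 12. ]
s battery_plus 0.42 [613.4  25.8  95. ] [297.4 204.6] [27.2  0.8 15.6]
s button_base 0.7 [603.4  -2.3  -0.8] [308.3 225.1] [ -2.5   2.5 111.4]
s button_base 0.33 [ 7.899e+02 -1.285e+02  5.000e-01] [298.9 175.9] [-46.1 223.5 110. ]
```

View pics/c3.png

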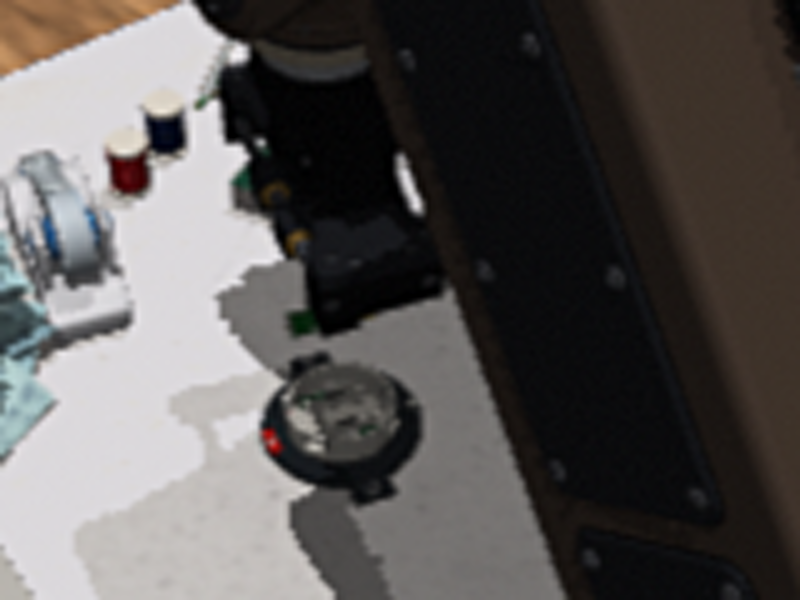

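The green plus end shows at crop (290,321), which matches the prediction of (291,321). The battery is centred in the grip and points at the red patch.

{"fn": "drive_tool", "kwargs": {
  "rows": [
    [[-0.012, 0, 0.08, 0, 0, 0, 0.1], [0, 0, 0.08, 0, 0, 0, 0.1], [0, 0, 0.06, 0, 0, 0, 0.1], [0, 0, 0.02, 0, 0, 0, 0.1], [0, 0, 0, 0, 0, 0, 0.1]]
  ]
}}

```text
t: 7.52
eef_pos: [601.1, -1.8, 51.1]
tcp_rot: [-3.141, 0.0, 1.17]
ft_force: [0.2, 0.8, -0.0]
opening: 0.167
grip_force: 30.0
```

{"fn": "drive_tool", "kwargs": {
  "rows": [
    [[0, 0, 0, 0, 0, 0, 0.1]]
  ]
}}

```text
t: 7.65
eef_pos: [601.3, -1.7, 51.7]
tcp_rot: [3.141, -0.0, 1.17]
ft_force: [-0.6, -0.8, 0.2]
opening: 0.167
grip_force: 30.0
```

```bash
python3 - <<'E'
from h import *
go(600,0,38.5,67)
E
```

```text
t 7.65 pos [601.3  -1.7  51.7] rot [179.9  -0.   67. ] F [-0.6 -0.8  0.2] open 0.167 grip 30.0
shift/250 [ 0.0043 -0.0075  0.0528] mm [ 1.1 -1.9 13.2] rot/pi [ 0.0003 -0.0001  0.0002]
```

{"fn": "drive_tool", "kwargs": {
  "rows": [
    [[0.004, -0.0075, 0, 0, 0, 0, 0.1], [0, 0, 0.02, 0, 0, 0, 0.1], [0, 0, 0, 0, 0, 0, 0.1]]
  ]
}}

```text
t: 8.02
eef_pos: [599.5, 0.0, 45.8]
tcp_rot: [-3.141, 0.0, 1.17]
ft_force: [0.7, 0.0, -0.1]
opening: 0.169
grip_force: 30.0
```

```bash
python3 - <<'E'
from h import *
go(600,0,38.5,67)
E
```

```text
t 8.03 pos [599.5   0.   45.8] rot [-180.    0.   67.] F [ 0.7  0.  -0.1] open 0.169 grip 30.0
shift/250 [0.0008 0.002  0.0291] mm [0.2 0.5 7.3] rot/pi [-0.0002  0.0001  0.0002]
```

{"fn": "drive_tool", "kwargs": {
  "rows": [
    [[0, 0.002, 0.015, 0, 0, 0, 0.1], [0, 0, 0, 0, 0, 0, 0.1]]
  ]
}}

```text
t: 8.28
eef_pos: [600.0, -0.3, 42.0]
tcp_rot: [-3.141, 0.0, 1.17]
ft_force: [-0.5, -0.6, -0.5]
opening: 0.169
grip_force: 30.0
```

{"fn": "drive_tool", "kwargs": {
  "rows": [
    [[0, 0, 0.012, 0, 0, 0, 0.1], [0, 0, 0, 0, 0, 0, 0.1]]
  ]
}}

```text
t: 8.52
eef_pos: [600.0, -0.2, 39.1]
tcp_rot: [-3.141, 0.0, 1.17]
ft_force: [0.1, 0.0, 0.4]
opening: 0.169
grip_force: 30.0
```

{"fn": "drive_tool", "kwargs": {
  "rows": [
    [[0, 0, 0.006, 0, 0, 0, 0.1], [0, 0, 0, 0, 0, 0, 0.1]]
  ]
}}

```text
t: 8.78
eef_pos: [600.1, -0.2, 37.8]
tcp_rot: [-3.142, 0.0, 1.17]
ft_force: [-0.2, -1.1, 0.0]
opening: 0.17
grip_force: 30.0
```

{"fn": "drive_tool", "kwargs": {
  "rows": [
    [[0, 0, 0, 0, 0, 0, 0.25], [0, 0, 0, 0, 0, 0, 0.25], [0, 0, 0, 0, 0, 0, 0.25], [0, 0, 0, 0, 0, 0, 0.25]]
  ]
}}

```text
t: 9.28
eef_pos: [600.1, -0.3, 37.9]
tcp_rot: [3.141, 0.0, 1.17]
ft_force: [0.0, 0.7, -0.8]
opening: 0.251
grip_force: 0.0
```

{"fn": "drive_tool", "kwargs": {
  "rows": [
    [[0, 0, -0.04, 0, 0, 0, 0.25], [0, 0, -0.1, 0, 0, 0, 0.25], [0, 0, -0.2, 0, 0, 0, 0.25], [0, 0, -0.1, 0, 0, 0, 0.25], [0, 0, 0, 0, 0, 0, 0.25]]
  ]
}}

```text
t: 9.9
eef_pos: [600.9, -0.3, 150.4]
tcp_rot: [3.138, -0.001, 1.17]
ft_force: [-1.2, -0.4, 0.6]
opening: 0.246
grip_force: 0.0
```

```bash
python3 - <<'E'
from h import *
go(464.5,-182,120,67)
p=env.read_camera("scene"); 
c=cv2.resize(p["color"][195:255,270:350],None,fx=8,fy=8,interpolation=cv2.INTER_CUBIC); cv2.imwrite("pics/c4.png",c)
b=R.from_euler("z",-23,degrees=True); 
for n,v in(("mid",[0,0,16]),("plus",[0,25,16]),("minus",[0,-25,16])): print(n,(px(p,np.array([600,0,0])+b.apply(v))-[270,195])*8)
for n in("battery_mid","battery_plus"):
    for r in env.place_of(n,p)[:2]: X=w(p,r["at"]); print(n,round(r["score"],2),b.inv().apply(X-[600,0,0]).round(1))
E
```

```text
t 9.90 pos [ 6.009e+02 -3.000e-01  1.504e+02] rot [ 1.798e+02 -1.000e-01  6.700e+01] F [-1.2 -0.4  0.6] open 0.246 grip 0.0
shift/250 [-0.8822 -0.2192  0.1197] mm [-220.5  -54.8   29.9] rot/pi [ 0.0013 -0.0004  0.0002]
mid [306.75500193 217.40099531]
plus [241.42366762 235.09829275]
minus [371.4506001  199.87590945]
battery_mid 0.58 [ 5.3  1.7 20.9]
battery_plus 0.6 [-0.9 26.6 15.2]
```

View pics/c4.png

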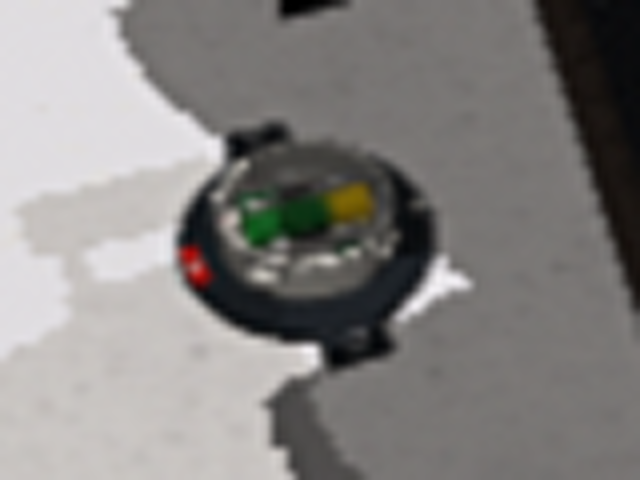

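The battery lies flat in the bay, green end at crop (245,222) on the red-patch side (195,265) and yellow at (365,200). Moving to the cap.

{"fn": "drive_tool", "kwargs": {
  "rows": [
    [[-0.176, -0.044, 0.024, 0, 0, 0, 0.5], [-0.176, -0.044, 0.024, 0, 0, 0, 0.5], [-0.176, -0.044, 0.024, 0, 0, 0, 0.5], [-0.176, -0.044, 0.024, 0, 0, 0, 0.5], [-0.176, -0.044, 0.024, 0, 0, 0, 0.5]]
  ]
}}

```text
t: 10.68
eef_pos: [462.3, -182.1, 116.8]
tcp_rot: [-3.14, -0.0, 1.17]
ft_force: [1.0, -0.2, 0.1]
opening: 0.5
grip_force: 0.0
```

{"fn": "drive_tool", "kwargs": {
  "rows": [
    [[0, 0, 0, 0, 0, 0, 0.5]]
  ]
}}

```text
t: 10.8
eef_pos: [461.8, -182.8, 116.6]
tcp_rot: [-3.139, -0.0, 1.167]
ft_force: [-0.5, 0.5, -0.4]
opening: 0.502
grip_force: 0.0
```

```bash
python3 - <<'E'
from h import *
go(465,-182.2,70,67)
q=env.read_camera("top"); b=R.from_euler("z",-23,degrees=True)
for n in("bat","green","yellow"):
    a,P=seg(q,n,(288,188,315,216)); print(n,a,len(P),b.inv().apply(onz(q,*a,20)-[600,0,0]))
c=cv2.resize(q["color"][170:235,265:340],None,fx=8,fy=8,interpolation=cv2.INTER_CUBIC); cv2.imwrite("pics/c5.png",c)
E
```

```text
t 10.80 pos [ 461.8 -182.8  116.6] rot [-179.8   -0.    66.8] F [-0.5  0.5 -0.4] open 0.502 grip 0.0
shift/250 [0.0074 0.0113 0.1865] mm [ 1.9  2.8 46.6] rot/pi [-0.0009 -0.     -0.0009]
bat [300.78784404 202.30332569] 1308 [-1.5662739  -0.94544816 20.        ]
green [297.39689086 200.96446701] 788 [-1.5950071   8.53184662 20.        ]
yellow [305.92644231 204.33221154] 520 [ -1.52275077 -15.30101948  20.        ]
```

View pics/c5.png

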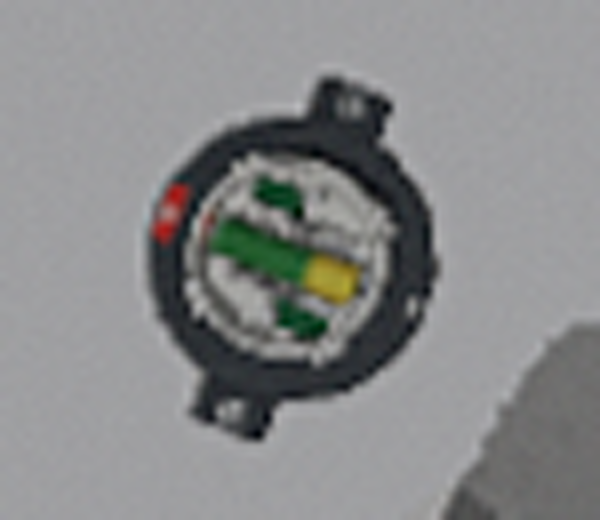

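The top crop shows the battery lying between the ribs, green end at (240,240) facing the red patch (170,215), and well centred. Next, grasping the cap.

{"fn": "drive_tool", "kwargs": {
  "rows": [
    [[0.007, 0.011, 0.08, 0, 0, 0, 0.5], [0, 0, 0.08, 0, 0, 0, 0.5], [0, 0, 0.06, 0, 0, 0, 0.5], [0, 0, 0.05, 0, 0, 0, 0.5], [0, 0, 0, 0, 0, 0, 0.5]]
  ]
}}

```text
t: 11.48
eef_pos: [466.7, -180.4, 49.6]
tcp_rot: [-3.14, -0.0, 1.17]
ft_force: [-0.0, 0.1, -0.5]
opening: 0.5
grip_force: 0.0
```

{"fn": "drive_tool", "kwargs": {
  "rows": [
    [[0, 0, 0, 0, 0, 0, 0.5]]
  ]
}}

```text
t: 11.6
eef_pos: [467.1, -180.8, 50.7]
tcp_rot: [3.141, 0.0, 1.17]
ft_force: [-0.4, 0.4, -0.4]
opening: 0.499
grip_force: 0.0
```

```bash
python3 - <<'E'
from h import *
go(465,-182.2,45,67)
E
```

```text
t 11.60 pos [ 467.1 -180.8   50.7] rot [180.   0.  67.] F [-0.4  0.4 -0.4] open 0.499 grip 0.0
shift/250 [-0.0082 -0.0055  0.0228] mm [-2.1 -1.4  5.7] rot/pi [0.0001 0.     0.0002]
```

{"fn": "drive_tool", "kwargs": {
  "rows": [
    [[-0.008, -0.005, 0.024, 0, 0, 0, 0.5], [0, 0, 0, 0, 0, 0, 0.5], [0, 0, 0, 0, 0, 0, 0.5]]
  ]
}}

```text
t: 11.98
eef_pos: [464.9, -182.2, 44.5]
tcp_rot: [3.141, 0.0, 1.17]
ft_force: [-0.3, 0.5, -0.2]
opening: 0.499
grip_force: 0.0
```

{"fn": "drive_tool", "kwargs": {
  "rows": [
    [[0, 0, 0, 0, 0, 0, 0.2], [0, 0, 0, 0, 0, 0, 0.2], [0, 0, 0, 0, 0, 0, 0.2], [0, 0, 0, 0, 0, 0, 0.2], [0, 0, 0, 0, 0, 0, 0.2]]
  ]
}}

```text
t: 12.6
eef_pos: [465.0, -182.2, 44.4]
tcp_rot: [3.141, 0.0, 1.17]
ft_force: [0.7, -0.2, 1.1]
opening: 0.302
grip_force: 30.0
```

{"fn": "drive_tool", "kwargs": {
  "rows": [
    [[0, 0, -0.04, 0, 0, 0, 0.2], [0, 0, -0.1, 0, 0, 0, 0.2], [0, 0, -0.15, 0, 0, 0, 0.2], [0, 0, -0.05, 0, 0, 0, 0.2], [0, 0, 0, 0, 0, 0, 0.2]]
  ]
}}

```text
t: 13.22
eef_pos: [465.0, -182.2, 129.9]
tcp_rot: [3.14, 0.0, 1.17]
ft_force: [-0.9, -0.1, -1.3]
opening: 0.306
grip_force: 30.0
```

```bash
python3 - <<'E'
from h import *
go(600,0,100,67)
E
```

```text
t 13.22 pos [ 465.  -182.2  129.9] rot [179.9   0.   67. ] F [-0.9 -0.1 -1.3] open 0.306 grip 30.0
shift/250 [0.8817 0.2127 0.1197] mm [220.4  53.2  29.9] rot/pi [0.0005 0.0001 0.0002]
```

{"fn": "drive_tool", "kwargs": {
  "rows": [
    [[0.15, 0.036, 0, 0, 0, 0, 0.2], [0.2, 0.048, 0, 0, 0, 0, 0.2], [0.2, 0.048, 0.02, 0, 0, 0, 0.2], [0.2, 0.048, 0.04, 0, 0, 0, 0.2], [0.132, 0.033, 0.04, 0, 0, 0, 0.2]]
  ]
}}

```text
t: 13.85
eef_pos: [600.4, 2.1, 102.4]
tcp_rot: [-3.14, 0.001, 1.171]
ft_force: [0.9, -0.4, -0.2]
opening: 0.31
grip_force: 30.0
```

{"fn": "drive_tool", "kwargs": {
  "rows": [
    [[0, 0, 0, 0, 0, 0, 0.2], [0, 0, 0, 0, 0, 0, 0.2]]
  ]
}}

```text
t: 14.1
eef_pos: [599.2, -0.2, 103.3]
tcp_rot: [-3.14, 0.001, 1.17]
ft_force: [-0.9, -0.1, -1.0]
opening: 0.306
grip_force: 30.0
```

```bash
python3 - <<'E'
from h import *
go(599.5,0.3,75,67)
p=env.read_camera("scene")
c=cv2.resize(p["color"][170:250,265:365],None,fx=7,fy=7,interpolation=cv2.INTER_CUBIC); cv2.imwrite("pics/c6.png",c)
s=env.state()
for r in env.place_of("button_cap",p)[:1]: X=w(p,r["at"]); print(r["score"],X,X-s["eef_pos"])
E
```

```text
t 14.10 pos [ 5.992e+02 -2.000e-01  1.033e+02] rot [-179.9    0.    67. ] F [-0.9 -0.1 -1. ] open 0.306 grip 30.0
shift/250 [0.0025 0.0007 0.1133] mm [ 0.6  0.2 28.3] rot/pi [-0.0006  0.0002  0.0003]
0.98 [598.7213711    2.09481232  63.46415022] [ -0.56065988   2.67916728 -40.33609423]
```

View pics/c6.png

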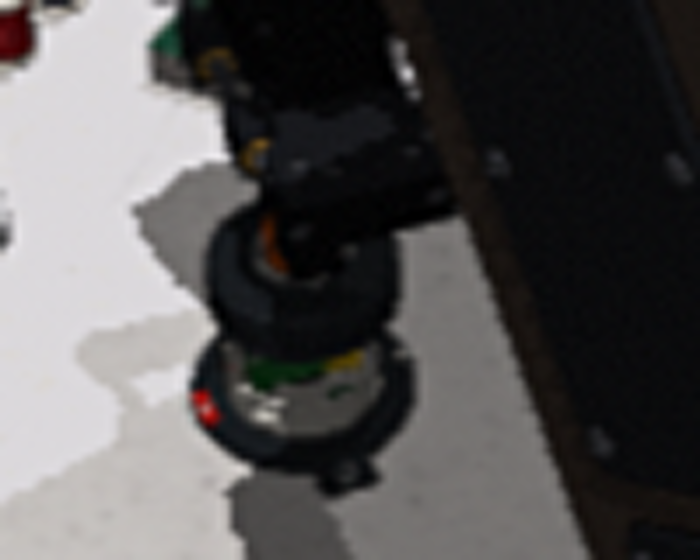

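The cap hangs level in the gripper above the base (cap at crop (305,280), base at (300,400)), with the battery still in the bay. Lowering it.

{"fn": "drive_tool", "kwargs": {
  "rows": [
    [[0.002, 0, 0.05, 0, 0, 0, 0.2], [0, 0, 0.05, 0, 0, 0, 0.2], [0, 0, 0.02, 0, 0, 0, 0.2], [0, 0, 0, 0, 0, 0, 0.2]]
  ]
}}

```text
t: 14.7
eef_pos: [599.9, 0.5, 73.8]
tcp_rot: [-3.141, 0.0, 1.17]
ft_force: [0.2, -0.1, 0.8]
opening: 0.31
grip_force: 30.0
```

{"fn": "drive_tool", "kwargs": {
  "rows": [
    [[0, 0, 0.02, 0, 0, 0, 0.2], [0, 0, 0.02, 0, 0, 0, 0.2], [0, 0, 0, 0, 0, 0, 0.2]]
  ]
}}

```text
t: 15.08
eef_pos: [600.0, 0.6, 64.0]
tcp_rot: [-3.141, 0.0, 1.17]
ft_force: [0.2, 0.6, -0.6]
opening: 0.306
grip_force: 30.0
```

{"fn": "drive_tool", "kwargs": {
  "rows": [
    [[0, 0, 0.012, 0, 0, 0, 0.2], [0, 0, 0.012, 0, 0, 0, 0.2], [0, 0, 0, 0, 0, 0, 0.2]]
  ]
}}

```text
t: 15.45
eef_pos: [600.9, 0.4, 58.6]
tcp_rot: [3.14, -0.0, 1.17]
ft_force: [2.2, -1.1, 1.2]
opening: 0.31
grip_force: 30.0
```

{"fn": "drive_tool", "kwargs": {
  "rows": [
    [[0, 0, 0.006, 0, 0, 0, 0.2], [0, 0, 0.004, 0, 0, 0, 0.2], [0, 0, 0, 0, 0, 0, 0.2]]
  ]
}}

```text
t: 15.82
eef_pos: [600.4, 0.5, 56.5]
tcp_rot: [3.141, -0.0, 1.17]
ft_force: [0.2, -0.7, 6.1]
opening: 0.31
grip_force: 30.0
```

{"fn": "drive_tool", "kwargs": {
  "rows": [
    [[0, 0, 0.006, 0, 0, 0, 0.2], [0, 0, 0, 0, 0, 0, 0.2]]
  ]
}}

```text
t: 16.08
eef_pos: [600.2, 0.5, 54.1]
tcp_rot: [3.141, 0.0, 1.17]
ft_force: [3.5, -2.6, -3.9]
opening: 0.309
grip_force: 30.0
```

{"fn": "drive_tool", "kwargs": {
  "rows": [
    [[0, 0, 0.006, 0, 0, 0, 0.2], [0, 0, 0, 0, 0, 0, 0.2]]
  ]
}}

```text
t: 16.32
eef_pos: [600.3, 0.5, 52.4]
tcp_rot: [3.142, 0.0, 1.17]
ft_force: [5.2, -1.7, -6.4]
opening: 0.309
grip_force: 30.0
```

{"fn": "drive_tool", "kwargs": {
  "rows": [
    [[0, 0, 0.006, 0, 0, 0, 0.2], [0, 0, 0, 0, 0, 0, 0.2]]
  ]
}}

```text
t: 16.58
eef_pos: [600.3, 0.6, 51.3]
tcp_rot: [3.141, -0.0, 1.17]
ft_force: [4.0, -1.3, -3.4]
opening: 0.305
grip_force: 30.0
```

{"fn": "drive_tool", "kwargs": {
  "rows": [
    [[0, 0, 0.008, 0, 0, 0, 0.2], [0, 0, 0, 0, 0, 0, 0.2]]
  ]
}}

```text
t: 16.82
eef_pos: [600.4, 0.7, 50.4]
tcp_rot: [3.141, -0.0, 1.17]
ft_force: [1.6, 0.5, 8.2]
opening: 0.306
grip_force: 30.0
```

{"fn": "drive_tool", "kwargs": {
  "rows": [
    [[0, 0, 0.004, 0, 0, 0, 0.2], [0, 0, 0, 0, 0, 0, 0.2]]
  ]
}}

```text
t: 17.08
eef_pos: [600.4, 0.7, 50.3]
tcp_rot: [3.14, -0.0, 1.17]
ft_force: [-3.1, 0.4, 18.3]
opening: 0.309
grip_force: 30.0
```

{"fn": "drive_tool", "kwargs": {
  "rows": [
    [[0, 0, 0.004, 0, 0, 0, 0.2], [0, 0, 0, 0, 0, 0, 0.2], [0, 0, 0, 0, 0, 0, 0.2], [0, 0, 0, 0, 0, 0, 0.2]]
  ]
}}

```text
t: 17.58
eef_pos: [600.4, 0.7, 50.3]
tcp_rot: [3.14, -0.001, 1.17]
ft_force: [-4.9, -0.1, 30.5]
opening: 0.309
grip_force: 30.0
```

```bash
python3 - <<'E'
from h import *
p=env.read_camera("scene"); go(600,0,50,67)
c=cv2.resize(p["color"][180:250,265:365],None,fx=7,fy=7,interpolation=cv2.INTER_CUBIC); cv2.imwrite("pics/c7.png",c)
E
```

```text
t 17.62 pos [600.4   0.7  50.3] rot [179.9  -0.   67. ] F [-6.2  1.1 30. ] open 0.308 grip 30.0
shift/250 [-0.0031 -0.0005  0.0011] mm [-0.8 -0.1  0.3] rot/pi [ 0.0006 -0.0002  0.0003]
```

View pics/c7.png

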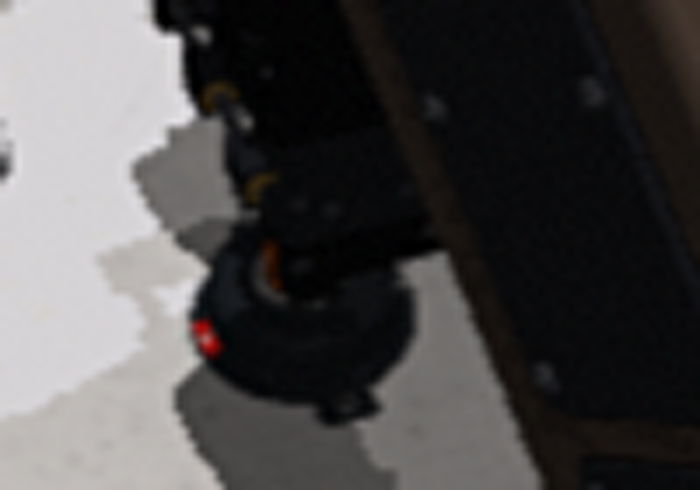

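The cap sits flush on the flange (crop (305,320)), and the gripper is holding about 30 N on it. Handing in.

```bash
python3 -c "from cell import env; print(env.job_done())"
```

```text
the job is handed in; nothing more can be done
None
```

The job is handed in: the battery is in the bay with its plus end towards the red patch, and the cap is snapped fully home with the gripper still pressing on it at about 30 N; the hand-in gave no verdict.

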